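Clamp a steel bar in the filing fixture

TASK

Load the flat steel bar endways into the blue clamping fixture, along its rail and under the screw until it butts against the end stop. Then tighten the brass thumbscrew clockwise until it seats on the bar and clamps it: stop as soon as you clearly feel the resistance rise, do not force it. Leave the pliers and the oil can where they are.

Things in the scene. Friction and masses are not known exactly. Their poses are not given: they have to be found in the camera images.
- steel_bar: loose flat steel bar, 30 x 160 x 8 mm, 0.2 to 0.4 kg, lying flat on the bench at the start; origin at the centre of its underside, its length along its own y, width along x, z up; both ends are alike
- fixture: blue clamping fixture, fixed to the bench (place and yaw vary); origin on the bench top below the thumbscrew's axis, z up; the bar goes in along its +y. Steel rail on x = 0, 22 mm wide, top 30 mm above the bench, from y = -165 to +25 mm, so the bar on it can be held by its long edges; base plate 74 mm wide, 8 mm thick. End stop face at y = +25 mm
- bar_home (a point): point on top of the rail (fixture x = 0, y = -55, z = 30 mm) where the origin of the bar lies when its end touches the end stop
- mouth (a point): point on top of the rail at the mouth of the guides (fixture y = -36 mm): flares 46 mm apart here narrow to side guides 33 mm apart and 42 mm high at y = -18 to +25 mm. Over them a bridge, 58 mm wide, y = -15 to +15, z = 58 to 74 mm, carries the screw; the bar passes below with 4 mm or more to spare
- thumbscrew: knurled brass screw head on the bridge: upright cylinder, diameter 31 mm, 80 to 106 mm above the bench; origin on its axis at 78 mm. It stays at that height; clockwise from above winds a pad down onto the bar. Turns with an even drag of 0.1 N m until the pad meets the bar, 1 to 3 rad from the start (differs each time); then the torque rises by 0.15 N m or more within 0.4 rad. Stays as left
- pliers: red-handled pliers, 55 x 190 x 14 mm, bystander on the bench
- oil_can: red oil can, 131 x 64 x 191 mm, bystander standing on the bench
Things that resemble listed ones, but are neither listed nor needed, are in the scene too. What is shaped like the steel_bar but red is not meant.

How it is judged:
On the way:
1. the bar lies on the rail with its end within 4 mm of the end stop (y of steel_bar in the frame of fixture above -0.059 m and z of steel_bar in the frame of fixture below 0.033 m and contact force between thumbscrew and steel_bar below 2 N), for 0.2 s.
At the end, for the whole second after the job is handed in: The bar lies flat on the rail between the guides, within 4 mm of the end stop and at rest, and the screw presses on it with more than 8 N (y of steel_bar in the frame of fixture above -0.059 m and z of steel_bar in the frame of fixture between 0.027 and 0.033 m and angle between the y axis of steel_bar and the y axis of fixture, either way round below 0.1 rad and contact force between thumbscrew and steel_bar above 8 N and linear speed of steel_bar below 0.02 m/s); the robot touches nothing.
It fails at once if the screw is forced: it presses on the bar with more than 100 N (contact force between thumbscrew and steel_bar above 100 N).
It fails at once if the pliers are moved by more than 20 mm (distance of pliers from where it was at the start of the episode above 0.02 m).
It fails at once if the oil can is moved by more than 20 mm (distance of oil_can from where it was at the start of the episode above 0.02 m).
It also fails if it takes over 72 s, if anything falls off the work surface, if the arm or the gripper's body presses on something with over 40 N, if the wrist force passes 120 N, or if a joint passes its speed limit or range.

ROBOT

A 6-joint arm with a two-finger parallel gripper is mounted at the origin on a cart in front of the work surface, level with it; the furniture and walls round the work are solid. World frame = base frame: x ahead of the robot, y to its left, z up, the work surface at z = 0. Lengths are in m, angles in rad, forces in N, time in s.
With the tool pointing down it reaches from about 0.375 to 0.9 m from the base axis. Payload 3.1 kg.
Tool frame: the origin (TCP) lies at the centre of the arm's flange, where the gripper is bolted on; the fingertips stand 182 mm ahead of it and the grasp point (between the pads) lies 164 mm ahead of it; z points along the fingers, y is the line along which they close (so a half turn about z gives the same grasp; the last joint's range is limited). The gripper opens to 87 mm and grips with 3 to 60 N. Pads are 19 mm wide; open, the fingers measure 117 mm over their backs; the gripper's body (75 mm by 190 mm) begins 51 mm behind the grasp point.
Start: joints at [1.109, 0.527, 1.433, -0, 1.181, -0.178], TCP at [0.175, 0.6, 0.405] pointing down, gripper open.
Joint ranges: [-3.08, 3.08], [-0.75, 2.2], [0.22, 2.44], [-1.43, 4.57], [0, 2.65], [-2.85, 2.85]. Speed limits (rad/s): [2.79, 2.79, 3.14, 3.14, 3.14, 3.14].

INTERFACE

Orientations are given as a unit quaternion [x, y, z, w].
In Python, from rig import * gives the robot as it stands.
- The arm moves only by the tool move_arm, never from a script. Its argument "commands" is a list that holds one entry, the list of rows, each a list of 6 numbers: the shift along the tool's x, y, z in units of 40 mm (1.0 is 40 mm), then the turn, a rotation vector about the tool's x, y, z in rad. A call has 1 to 12 rows; each row is the pose to reach, as a shift and turn from the pose commanded when the call began, along the tool's axes at that moment; what a row does not reach only later rows make up. A row lasts 1/8 s, in which the tool goes at most 62.5 mm and 10.7 degrees, less where a joint would pass 70% of its speed; a pose out of reach is approached as far as the arm can. A call with a gripper value outside its range is refused whole. "claw" is the closure, from -1 (fully open) to 1 (shut), so that 0 is half open, set as the call begins (left out, the last holds). The fingers move at their own pace and stop on an object; "squeeze" is the grip in N (left out, the last holds). Time passes only in rows, so rows that repeat a pose let the fingers close. It gives the time, the measured TCP pose, the force, the opening and the grip force at its end, in the units of the state.
- get_obs(): the state, without advancing time (a new reading comes with each control period).
- camera(name): name is "side" or "top" or "wrist"; returns a dict with "pixels" (480x640x3 uint8, blue, green, red), "range_z" (480x640 float32, m along the optical axis (not along the pixel's ray), 0 where there is no reading), "camera_matrix" (3x3 intrinsics, pixels), "extrinsics" (4x4, takes a point from world to camera coordinates). Camera axes: x right, y up, looking along -z (the intrinsics and any distortion apply to the point x, -y, -z); pixel columns grow to the right and rows downward; lengths in m; the calibration is good to about 2 mm. A picture is of the moment at which its call begins.
- hand_in(): hands the job in; it is judged then, once.
The state is a dict: "time": time; "q": joint angles; "joint_velocities": joint speeds; "joint_torque": joint torques, N m; "position": TCP position; "tool_rot": TCP orientation; "ft_force": force on the tool from outside, world axes, zero at the start; "moment": the same for the moment, N m; "grip_width": finger opening in m; "grip_force": force on a finger pad.
Only numpy, scipy, OpenCV 4.12 (cv2) and the standard library are available. Lean on these libraries where they do the work, as an engineer would, in place of code of your own. Each camera call takes 0.05 s, during which the arm holds its last target. There are 200 camera calls.

## Working session

There is one attempt and no reset: what is moved stays moved. The work goes in short steps, Python scripts to look and compute and a tool call to move; the robot and the scene stay as the last step left them, time stands still between calls to the robot, and variables do not carry over. Pictures are saved under pics/ and viewed, at most 10 in all, crops included, and the job is handed in when it is done.

Besides the shell and the picture viewer there is one more tool, called after "Request:" as a command line: name --argument value ..., lists and objects as JSON in quotes. move_arm: Moves the arm, as the interface text tells. Its arguments: {"type":"object","properties":{"commands":{"type":"array","items":{"type":"array","items":{"type":"array","items":{"type":"number"}}}},"claw":{"type":"number"},"squeeze":{"type":"number"}},"required":["commands"]}

```bash
mkdir -p pics; ls
python3 - <<'E'
from rig import *
import cv2,numpy as np
for n in("top","side"):
    c=camera(n);cv2.imwrite(f"pics/{n}0.png",c["pixels"]);np.savez(f"{n}0.npz",**c)
    print(c["camera_matrix"],c["extrinsics"])
print(get_obs())
E
```

```text
pics
[[505.28712778   0.         330.02683704]
 [  0.         505.28712778 238.8261537 ]
 [  0.           0.           1.        ]] [[-3.04785366e-03 -9.99994912e-01 -9.41578419e-04 -2.52025467e-02]
 [ 9.97274227e-01 -3.10897368e-03  7.37187225e-02 -5.98244385e-01]
 [-7.37212748e-02 -7.14328012e-04  9.97278629e-01 -1.14251316e+00]
 [ 0.00000000e+00  0.00000000e+00  0.00000000e+00  1.00000000e+00]]
[[518.29107832   0.         318.89817322]
 [  0.         518.29107832 238.13116981]
 [  0.           0.           1.        ]] [[ 0.1259937  -0.99195928 -0.01193179 -0.09612247]
 [ 0.86424936  0.10385186  0.49222742 -0.55782476]
 [-0.48703042 -0.0723296   0.87038486 -0.9233362 ]
 [ 0.          0.          0.          1.        ]]
{'time': 0.1, 'q': array([ 1.10848535e+00,  5.28384102e-01,  1.43376291e+00,  1.88354464e-06,
        1.18141919e+00, -1.78485818e-01]), 'joint_velocities': array([ 3.42883222e-04, -1.79948747e-03, -3.19487877e-03, -1.84959308e-04,
       -7.74093254e-04, -3.15517632e-05]), 'joint_torque': array([-3.51681847e-04, -4.40985453e+01, -1.77148962e+01,  6.34675403e-02,
        5.34611510e-02, -4.59797934e-05]), 'position': array([0.17484308, 0.59972735, 0.40386603]), 'tool_rot': array([ 1.41437012e-01,  9.89946765e-01, -9.36282951e-04, -3.11605903e-04]), 'ft_force': array([ 0.08382076, -0.15501025, -0.94215378]), 'moment': array([ 0.04305064,  0.01986709, -0.02797713]), 'grip_force': 0.0, 'grip_width': 0.08726327722019284}
```

View pics/top0.png

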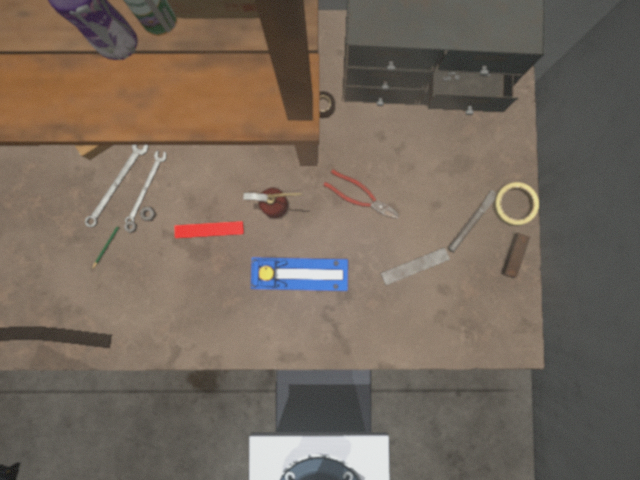

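View pics/side0.png

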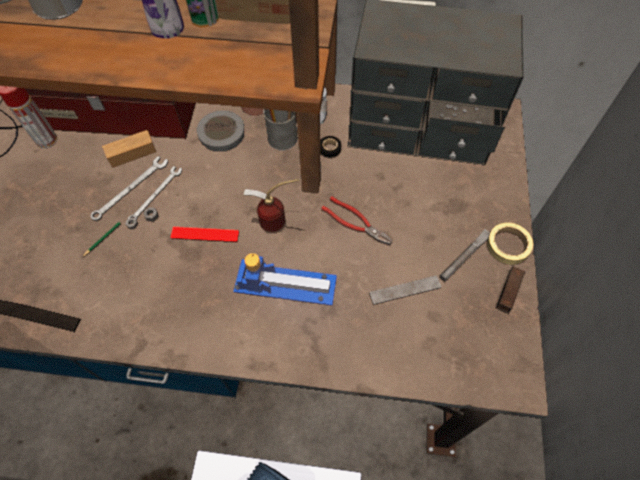

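The top view shows the fixture at about (300,274): screw head at (266,273), rail out to the right, so +y is to the left. The steel bar is at (416,266), with a file touching its right end at (472,220). The red decoy is at (209,230), the oil can at (272,203) and the pliers at (362,195).

```bash
cat > h.py <<'E'
import cv2,numpy as np
def ray(c,uv,z):
    K,T=c["camera_matrix"],c["extrinsics"];R,t=T[:3,:3],T[:3,3]
    uv=np.atleast_2d(uv).astype(float)
    d=np.c_[(uv[:,0]-K[0,2])/K[0,0],-(uv[:,1]-K[1,2])/K[1,1],-np.ones(len(uv))]@R
    o=-R.T@t
    return o+d*((z-o[2])/d[:,2])[:,None]
def blob(m,roi):
    u0,v0,u1,v1=roi;k=np.zeros(m.shape,np.uint8);k[v0:v1,u0:u1]=m[v0:v1,u0:u1]
    cs,_=cv2.findContours(k,cv2.RETR_EXTERNAL,cv2.CHAIN_APPROX_NONE)
    return max(cs,key=cv2.contourArea)
def rect(c,cnt,z):
    p=ray(c,cnt.reshape(-1,2),z)[:,:2].astype(np.float32)
    (cx,cy),(w,h),_=r=cv2.minAreaRect(p);b=cv2.boxPoints(r)
    e=max(b[1]-b[0],b[2]-b[1],key=np.linalg.norm)
    if e[1]<0:e=-e
    return np.round([cx,cy,w,h,np.degrees(np.arctan2(e[1],e[0]))],4)
E
python3 - <<'E'
from h import *
for n,rb,rf,br in(("top",(375,240,455,290),(245,250,355,300),0),("side",(362,270,445,310),(225,245,345,310),0)):
    c=dict(np.load(n+"0.npz"));im=c["pixels"];hsv=cv2.cvtColor(im,cv2.COLOR_BGR2HSV)
    H,S,V=cv2.split(hsv)
    print(n,"barpix",hsv[265,416] if n=="top" else hsv[290,405],"bench",hsv[300,416] if n=="top" else hsv[320,405])
    m=((S<45)&(V>85)).astype(np.uint8)*255
    print("bar",rect(c,blob(m,rb),.008))
    m=((S<60)&(V>180)).astype(np.uint8)*255
    print("rail",rect(c,blob(m,rf),.03))
    m=((H>95)&(H<125)&(S>120)).astype(np.uint8)*255
    print("base",rect(c,blob(m,rf),.008))
    m=((H>12)&(H<35)&(S>110)&(V>120)).astype(np.uint8)*255
    b=blob(m,rf);(u,v),r=cv2.minEnclosingCircle(b);print("screw",u,v,r,ray(c,[u,v],.106 if n=="top" else .097))
    m=((H<8)&(S>120)).astype(np.uint8)*255
    if n=="top":
        for r in((315,160,400,225),(245,180,300,225)):
            p=ray(c,blob(m,r).reshape(-1,2),.01);print("byst",p.min(0),p.max(0))
E
```

```text
top barpix [ 14  25 154] bench [ 14  54 146]
bar [ 5.361000e-01 -2.234000e-01  3.470000e-02  1.642000e-01  1.114861e+02]
rail [5.17400e-01 2.00000e-02 1.48100e-01 2.27000e-02 8.98245e+01]
base [5.18500e-01 4.46000e-02 2.21000e-01 7.13000e-02 8.85008e+01]
screw 266.125 273.0 7.160101890563965 [[0.51946847 0.10908849 0.106     ]]
byst [ 0.69226974 -0.1303164   0.01      ] [ 0.76139064 -0.03215855  0.01      ]
byst [0.65766033 0.08977957 0.01      ] [0.68366869 0.13664339 0.01      ]
side barpix [ 12  37 139] bench [ 13  76 148]
bar [ 5.349000e-01 -2.233000e-01  2.980000e-02  1.591000e-01  1.120542e+02]
rail [5.18300e-01 2.05000e-02 1.49000e-01 2.25000e-02 8.86736e+01]
base [5.17300e-01 4.58000e-02 2.22800e-01 7.26000e-02 8.89955e+01]
screw 251.61538696289062 260.1538391113281 7.914202690124512 [[0.52252841 0.11245655 0.097     ]]
```

```bash
cat >> h.py <<'E'
def go(x,y,z,yaw,o=None):
    "row to a tool-down pose; yaw = world angle of tool y, deg"
    from scipy.spatial.transform import Rotation as R
    if o is None:
        from rig import get_obs
        o=get_obs()
    A=R.from_quat(o["tool_rot"]);a=np.radians(yaw)
    Y=np.array([np.cos(a),np.sin(a),0]);Z=np.array([0,0,-1.]);B=R.from_matrix(np.c_[np.cross(Y,Z),Y,Z])
    s=A.inv().apply(np.array([x,y,z])-o["position"])/.04
    return np.round(np.r_[s,(A.inv()*B).as_rotvec()],3).tolist()
E
python3 -c "
from h import *
print(go(.545,-.247,.30,21.8))"
```

```text
[-14.812, -17.725, 2.626, -0.002, 0.001, 0.906]
```

Request:
move_arm --commands '[[[-14.8, -17.7, 2.6, 0, 0, 0.906], [-14.8, -17.7, 2.6, 0, 0, 0.906], [-14.8, -17.7, 2.6, 0, 0, 0.906], [-14.8, -17.7, 2.6, 0, 0, 0.906], [-14.8, -17.7, 2.6, 0, 0, 0.906], [-14.8, -17.7, 2.6, 0, 0, 0.906], [-14.8, -17.7, 2.6, 0, 0, 0.906], [-14.8, -17.7, 2.6, 0, 0, 0.906], [-14.8, -17.7, 2.6, 0, 0, 0.906], [-14.8, -17.7, 2.6, 0, 0, 0.906], [-14.8, -17.7, 2.6, 0, 0, 0.906], [-14.8, -17.7, 2.6, 0, 0, 0.906]]]' --claw -1

```text
time: 1.6
position: [0.4743, -0.0849, 0.3204]
tool_rot: [0.561, 0.828, 0.0, -0.0]
ft_force: [1.4, 0.8, 0.6]
grip_width: 0.0872
grip_force: 0.0
```

```bash
python3 -c "
from h import *
print(go(.545,-.247,.30,21.8))"
```

```text
[-4.419, 0.138, 0.507, -0.0, -0.0, -0.0]
```

Request:
move_arm --commands '[[[-4.0, 0.1, 0.5, 0, 0, 0], [-4.0, 0.1, 0.5, 0, 0, 0], [-4.0, 0.1, 0.5, 0, 0, 0], [-4.0, 0.1, 0.5, 0, 0, 0], [-4.0, 0.1, 0.5, 0, 0, 0], [-4.0, 0.1, 0.5, 0, 0, 0]]]'

```text
time: 2.35
position: [0.5365, -0.2283, 0.3007]
tool_rot: [0.56, 0.829, 0.0, -0.001]
ft_force: [0.1, 0.5, 0.3]
grip_width: 0.0871
grip_force: 0.0
```

Run:
```python
from rig import *
from h import *
c=camera("wrist");np.savez("w1.npz",**c);cv2.imwrite("pics/w1.png",c["pixels"]);o=get_obs();print(o["position"],go(.545,-.247,.30,21.8,o))
```

```text
[ 0.53660669 -0.22834499  0.30089138] [-0.511, 0.021, 0.022, -0.001, -0.001, 0.002]
```

View pics/w1.png

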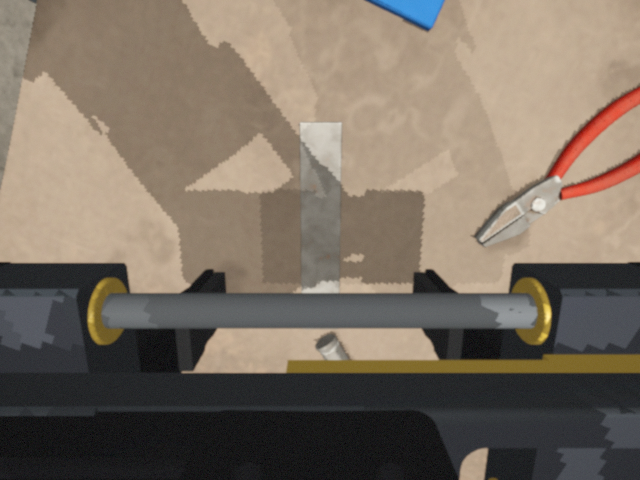

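The wrist view shows the bar upright at columns 301–341, its front end at row 122, centred between the fingers. The file's tang is at (330,347), clear of the finger paths.

Run:
```python
from h import *
c=dict(np.load("w1.npz"))
p=ray(c,[[301,122],[341.5,122],[301,240],[340,240]],.008);print(p)
f=(p[0]+p[1])/2;d=f-(p[2]+p[3])/2;d/=np.linalg.norm(d);print(np.degrees(np.arctan2(d[1],d[0])),f-.08*d,f-.105*d)
g=f-.105*d
print(go(g[0],g[1],.188,np.degrees(np.arctan2(d[1],d[0]))-90))
```

```text
[[ 0.49369434 -0.15446221  0.008     ]
 [ 0.52024691 -0.14377473  0.008     ]
 [ 0.52484398 -0.23449903  0.008     ]
 [ 0.55240563 -0.22341237  0.008     ]]
111.62752924454598 [ 0.53645633 -0.22348643  0.008     ] [ 0.54567061 -0.24672642  0.008     ]
[-0.514, 0.04, 2.822, -0.001, -0.001, 0.005]
```

Request:
move_arm --commands '[[[-0.51, 0.04, 1.0, 0, 0, 0.005], [-0.51, 0.04, 2.0, 0, 0, 0.005], [-0.51, 0.04, 2.88, 0, 0, 0.005], [-0.51, 0.04, 2.88, 0, 0, 0.005], [-0.51, 0.04, 2.88, 0, 0, 0.005]]]'

```text
time: 3.02
position: [0.5461, -0.2474, 0.1859]
tool_rot: [0.562, 0.827, 0.0, -0.0]
ft_force: [0.6, 0.0, -0.0]
grip_width: 0.0866
grip_force: 0.0
```

Request:
move_arm --commands '[[[0, 0, 0, 0, 0, 0], [0, 0, 0, 0, 0, 0], [0, 0, 0, 0, 0, 0], [0, 0, 0, 0, 0, 0], [0, 0, 0, 0, 0, 0], [0, 0, 0, 0, 0, 0], [0, 0, 0, 0, 0, 0], [0, 0, 0, 0, 0, 0]]]' --claw 1 --squeeze 45

```text
time: 4.03
position: [0.546, -0.2482, 0.1855]
tool_rot: [0.562, 0.827, -0.0, -0.0]
ft_force: [-1.3, -0.5, -0.0]
grip_width: 0.029
grip_force: 45.0
```

Request:
move_arm --commands '[[[0, 0, -1.0, 0, 0, 0], [0, 0, -2.0, 0, 0, 0], [0, 0, -2.0, 0, 0, 0], [0, 0, -2.0, 0, 0, 0]]]'

```text
time: 4.53
position: [0.5456, -0.2478, 0.2647]
tool_rot: [0.563, 0.827, 0.0, -0.001]
ft_force: [-0.3, 0.1, -3.0]
grip_width: 0.0288
grip_force: 45.0
```

```bash
python3 -c "
from h import *
print(go(.517,-.045,.255,-1))"
```

```text
[4.977, 1.198, 0.249, -0.001, -0.001, 0.393]
```

Request:
move_arm --commands '[[[4.98, 1.2, 0.2, 0, 0, 0.393], [4.98, 1.2, 0.2, 0, 0, 0.393], [4.98, 1.2, 0.2, 0, 0, 0.393], [4.98, 1.2, 0.2, 0, 0, 0.393], [4.98, 1.2, 0.2, 0, 0, 0.393], [4.98, 1.2, 0.2, 0, 0, 0.393], [4.98, 1.2, 0.2, 0, 0, 0.393]]]'

```text
time: 5.4
position: [0.5182, -0.0468, 0.2574]
tool_rot: [0.714, 0.7, 0.0, 0.0]
ft_force: [-0.0, -0.3, -2.9]
grip_width: 0.0291
grip_force: 45.0
```

Run:
```python
from rig import *
from h import *
o=get_obs();print(o["position"],go(.517,-.045,.255,-1,o))
for n in("wrist","side"):
    c=camera(n);np.savez(n+"2.npz",**c)
    cv2.imwrite(f"pics/{n}2.png",c["pixels"] if n=="wrist" else cv2.resize(c["pixels"][220:340,200:360],None,fx=5,fy=5))
```

```text
[ 0.51818807 -0.04679523  0.25743432] [0.044, -0.031, 0.061, 0.001, 0.0, -0.002]
```

View pics/wrist2.png

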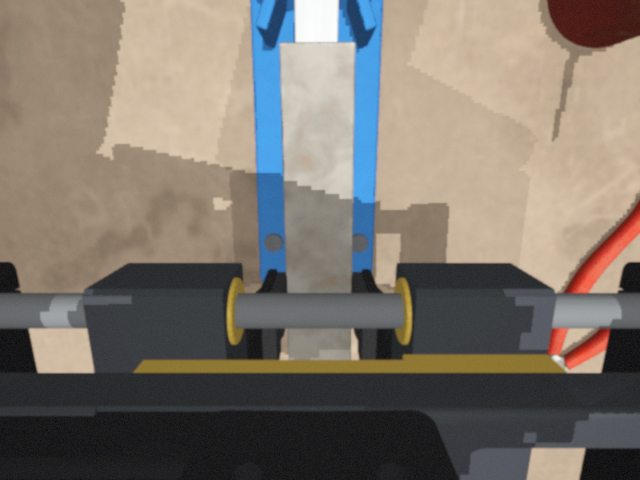

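View pics/side2.png

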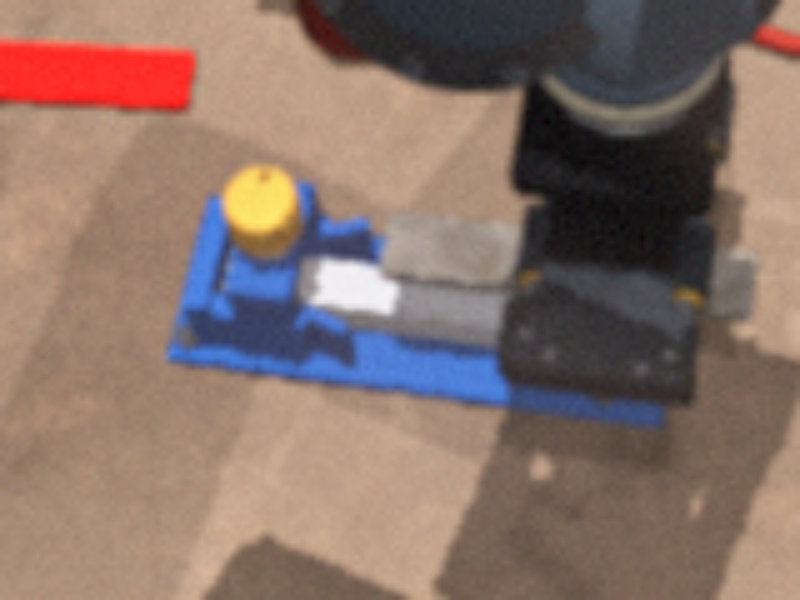

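In the wrist view the held bar's front end is at row 43, columns 281–355. Rail (294–338) and flares (270/362) sit just ahead of it, so it is nearly lined up; the side crop shows the bar level and above the rail, short of the flares.

Run:
```python
from h import *
c=dict(np.load("wrist2.npz"));im=c["pixels"];H,S,V=cv2.split(cv2.cvtColor(im,cv2.COLOR_BGR2HSV))
blue=(H>95)&(H<125)&(S>110)
for r in(60,100,140,180,220,250):
    w=np.where(blue[r])[0];w=w[(w>230)&(w<400)];a,b=w.min(),w.max()
    mid=w[np.argmax(np.diff(w))],w[np.argmax(np.diff(w))+1]
    P=ray(c,[[a,r],[b,r]],.008);B=ray(c,[[mid[0]+1,r],[mid[1]-1,r]],.08)
    print(r,a,b,mid,"base",P[:,0],P.mean(0)[:2],"bar",B[:,0],B.mean(0)[:2])
for r in(8,25,38):
    w=np.where((S[r]<60)&(V[r]>190))[0];w=w[(w>285)&(w<350)];P=ray(c,[[w.min(),r],[w.max(),r]],.03);print("rail",w.min(),w.max(),P[:,0],P.mean(0)[:2])
print("front",ray(c,[[318,43]],.08))
```

```text
60 253 379 (np.int64(278), np.int64(356)) base [0.48305575 0.55520216] [0.51912895 0.06835246] bar [0.50467902 0.53458973] [0.51963438 0.05296558]
100 255 378 (np.int64(280), np.int64(355)) base [0.48290783 0.55504748] [0.51897766 0.04675852] bar [0.50482588 0.53425388] [0.51953988 0.03812317]
140 256 376 (np.int64(281), np.int64(354)) base [0.48215174 0.55428371] [0.51821772 0.02410042] bar [0.504567  0.5339013] [0.51923415 0.02254546]
180 257 374 (np.int64(282), np.int64(354)) base [0.48135704 0.55348093] [5.17418987e-01 2.85312261e-04] bar [0.50429491 0.53395455] [0.51912473 0.00616823]
220 259 373 (np.int64(283), np.int64(353)) base [0.48115298 0.553269  ] [ 0.51721099 -0.02478977] bar [0.50400856 0.53357566] [ 0.51879211 -0.01106321]
250 260 372 (np.int64(284), np.int64(364)) base [0.4806703  0.55294121] [ 0.51680575 -0.04447117] bar [0.50389459 0.5384914 ] [ 0.521193   -0.02464228]
rail 295 338 [0.50910186 0.53070507] [0.51990346 0.08768919]
rail 295 337 [0.50883916 0.53014823] [0.51949369 0.07999415]
rail 295 337 [0.50863474 0.53010593] [0.51937033 0.07400282]
front [[0.5201434 0.0590539 0.08     ]]
```

Request:
move_arm --commands '[[[0, -0.02, 0.5, 0, 0, 0.003], [0, -0.02, 0.95, 0, 0, 0.003], [0, -0.02, 0.95, 0, 0, 0.003], [0.3, -0.02, 0.98, 0, 0, 0.003], [0.6, -0.02, 1.0, 0, 0, 0.003], [0.9, -0.02, 1.0, 0, 0, 0.003], [1.2, -0.02, 1.0, 0, 0, 0.003], [1.4, -0.02, 1.0, 0, 0, 0.003], [1.4, -0.02, 1.0, 0, 0, 0.003], [1.4, -0.02, 1.0, 0, 0, 0.003]]]'

```text
time: 6.75
position: [0.5178, 0.0107, 0.2176]
tool_rot: [0.714, 0.7, -0.0, 0.0]
ft_force: [-0.4, 0.0, -2.7]
grip_width: 0.0289
grip_force: 45.0
```

Request:
move_arm --commands '[[[0.1, 0, 0.02, 0, 0, 0], [0.2, 0, 0.02, 0, 0, 0], [0.3, 0, 0.02, 0, 0, 0], [0.36, 0, 0.02, 0, 0, 0], [0.36, 0, 0.02, 0, 0, 0]]]'

```text
time: 7.38
position: [0.518, 0.0254, 0.2168]
tool_rot: [0.714, 0.7, -0.0, -0.0]
ft_force: [-0.0, 0.6, -2.7]
grip_width: 0.029
grip_force: 45.0
```

Request:
move_arm --commands '[[[0.03, 0, 0, 0, 0, 0], [0.06, 0, 0, 0, 0, 0], [0.06, 0, 0, 0, 0, 0]]]'

```text
time: 7.75
position: [0.5181, 0.0276, 0.2168]
tool_rot: [0.714, 0.7, -0.0, -0.0]
ft_force: [0.3, -0.2, -2.3]
grip_width: 0.0287
grip_force: 45.0
```

Request:
move_arm --commands '[[[0.03, 0, 0, 0, 0, 0], [0.06, 0, 0, 0, 0, 0], [0.06, 0, 0, 0, 0, 0]]]'

```text
time: 8.12
position: [0.5182, 0.0297, 0.2168]
tool_rot: [0.714, 0.7, -0.0, 0.0]
ft_force: [1.0, -3.2, -2.8]
grip_width: 0.0286
grip_force: 45.0
```

Contact with the stop is starting, so I'll press lightly, lower onto the rail and then release.

Request:
move_arm --commands '[[[0.03, 0, 0.01, 0, 0, 0], [0.03, 0, 0.03, 0, 0, 0], [0.03, 0, 0.04, 0, 0, 0], [0.03, 0, 0.04, 0, 0, 0]]]'

```text
time: 8.62
position: [0.5183, 0.03, 0.2155]
tool_rot: [0.714, 0.7, -0.001, 0.001]
ft_force: [-1.0, -8.4, -0.0]
grip_width: 0.0292
grip_force: 45.0
```

Request:
move_arm --commands '[[[0, 0, 0, 0, 0, 0], [0, 0, 0, 0, 0, 0], [0, 0, 0, 0, 0, 0], [0, 0, 0, 0, 0, 0], [0, 0, 0, 0, 0, 0], [0, 0, 0, 0, 0, 0]]]' --claw 0

```text
time: 9.38
position: [0.5182, 0.0313, 0.2152]
tool_rot: [0.714, 0.7, 0.0, -0.0]
ft_force: [0.0, 0.5, 0.5]
grip_width: 0.0437
grip_force: 0.0
```

Request:
move_arm --commands '[[[0, 0, -1.0, 0, 0, 0], [0, 0, -2.0, 0, 0, 0], [0, 0, -2.5, 0, 0, 0], [-1, 0, -2.5, 0, 0, 0], [-1.5, 0, -2.5, 0, 0, 0], [-1.5, 0, -2.5, 0, 0, 0]]]'

```text
time: 10.12
position: [0.517, -0.0298, 0.3153]
tool_rot: [0.715, 0.699, 0.0, 0.0]
ft_force: [-0.2, -0.6, -0.5]
grip_width: 0.0435
grip_force: 0.0
```

Run:
```python
from rig import *
from h import *
o=get_obs();print(o["position"],o["grip_width"])
c=camera("wrist");np.savez("wrist3.npz",**c);cv2.imwrite("pics/wrist3.png",c["pixels"])
```

```text
[ 0.51700523 -0.02982876  0.31525518] 0.04345805987153185
```

View pics/wrist3.png

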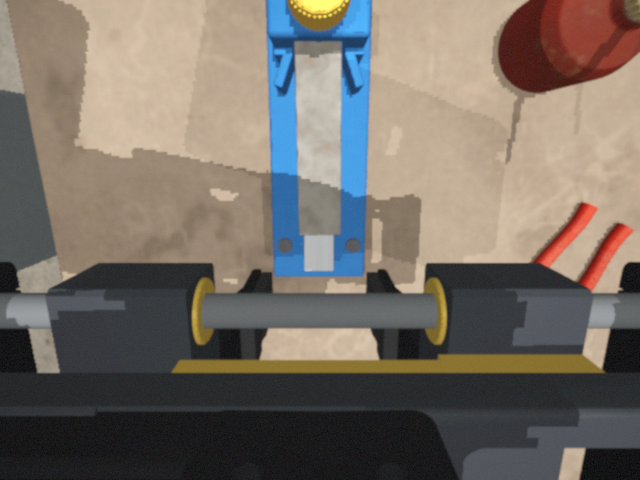

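The bar lies straight on the rail, with its rear end at row 235 and the rail end at row 271. It goes between the flares and under the bridge.

Run:
```python
from h import *
c=dict(np.load("wrist3.npz"))
a=ray(c,[[319,235.5]],.038)[0];b=ray(c,[[319,271.5]],.03)[0];print(a,b,a-b, ray(c,[[319,235.5]],.03)[0])
print(ray(c,[[296,100],[341,100],[297,220],[341,220]],.038))
print(go(.517,.03,.33,60))
```

```text
[ 0.51753776 -0.02435208  0.038     ] [ 0.51688717 -0.05419571  0.03      ] [0.00065059 0.02984363 0.008     ] [ 0.51750717 -0.02622628  0.03      ]
[[ 0.50444541  0.06747468  0.038     ]
 [ 0.53403071  0.06682076  0.038     ]
 [ 0.50219031 -0.01271493  0.038     ]
 [ 0.53338767 -0.01341509  0.038     ]]
[1.476, -0.028, -0.371, -0.0, -0.001, -1.069]
```

Request:
move_arm --commands '[[[1.0, 0, -0.5, 0, 0, 0], [1.9, 0.03, -0.9, 0, 0, 0], [1.9, 0.03, -0.9, 0, 0, 0], [1.9, 0.03, -0.9, 0, 0, 0]]]' --claw -1

```text
time: 10.68
position: [0.5193, 0.0477, 0.3508]
tool_rot: [0.714, 0.701, -0.0, -0.0]
ft_force: [-1.0, 0.5, -0.1]
grip_width: 0.0757
grip_force: 0.0
```

Run:
```python
from rig import *
from h import *
c=camera("wrist");np.savez("wrist4.npz",**c);cv2.imwrite("pics/wrist4.png",c["pixels"])
o=get_obs();print(o["position"])
H,S,V=cv2.split(cv2.cvtColor(c["pixels"],cv2.COLOR_BGR2HSV))
m=((H>14)&(H<35)&(S>120)&(V>120)).astype(np.uint8)*255
b=blob(m,(200,0,440,250));(u,v),r=cv2.minEnclosingCircle(b);print(u,v,r,cv2.boundingRect(b))
Z=c["range_z"][int(v),int(u)];print(Z,ray(c,[[u,v]],.106))
```

```text
[0.51932715 0.04714916 0.35059499]
317.45068359375 152.6973114013672 27.082246780395508 (294, 126, 50, 54)
0.0 [[0.51958298 0.11125123 0.106     ]]
```

View pics/wrist4.png

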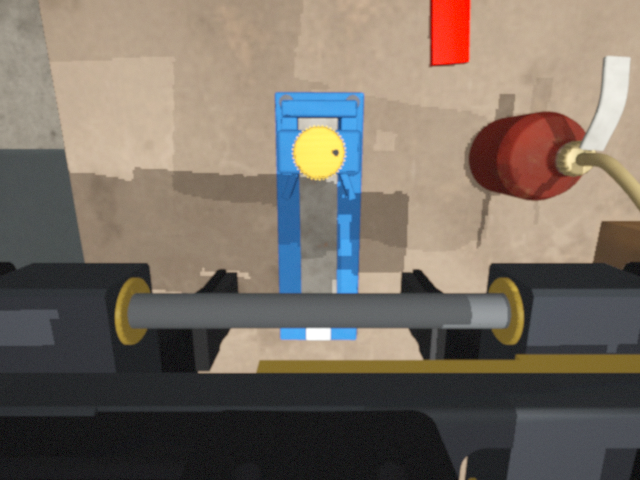

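The wrist view shows the screw head at (319,153) over the bar. The oil can's near edge is at column 470, about 125 mm to the side and clear.

```bash
python3 -c "
from h import *
print(go(.520,.111,.30,88))"
```

```text
[1.597, -0.013, 1.265, -0.001, -0.001, -1.555]
```

Request:
move_arm --commands '[[[1.6, -0.01, 0, 0, 0, -0.18], [1.6, -0.01, 0, 0, 0, -0.36], [1.6, -0.01, 0.3, 0, 0, -0.54], [1.6, -0.01, 0.6, 0, 0, -0.72], [1.6, -0.01, 0.9, 0, 0, -0.9], [1.6, -0.01, 1.2, 0, 0, -1.08], [1.6, -0.01, 1.26, 0, 0, -1.26], [1.6, -0.01, 1.26, 0, 0, -1.44], [1.6, -0.01, 1.26, 0, 0, -1.55], [1.6, -0.01, 1.26, 0, 0, -1.55], [1.6, -0.01, 1.26, 0, 0, -1.55], [1.6, -0.01, 1.26, 0, 0, -1.55]]]'

```text
time: 12.22
position: [0.5206, 0.1109, 0.3006]
tool_rot: [0.021, 1.0, -0.0, -0.0]
ft_force: [-0.6, 0.2, 0.4]
grip_width: 0.0871
grip_force: 0.0
```

```bash
python3 -c "
from h import *
from rig import *
o=get_obs();print(go(.520,.111,.264,88,o),o['moment'],o['q'])"
```

```text
[0.014, 0.002, 0.916, -0.0, -0.0, -0.007] [0.0413713  0.00809507 0.03123621] [-1.54602555e-04  5.56163674e-01  1.76083738e+00 -4.64982634e-05
  8.24878612e-01 -1.52888859e+00]
```

Request:
move_arm --commands '[[[0.014, 0, 0.5, 0, 0, 0], [0.014, 0, 0.91, 0, 0, 0], [0.014, 0, 0.91, 0, 0, 0], [0.014, 0, 0.91, 0, 0, 0]]]'

```text
time: 12.72
position: [0.5202, 0.1112, 0.2648]
tool_rot: [0.02, 1.0, -0.0, 0.0]
ft_force: [-0.4, -0.7, -0.4]
grip_width: 0.087
grip_force: 0.0
```

Request:
move_arm --commands '[[[0, 0, 0, 0, 0, 0], [0, 0, 0, 0, 0, 0], [0, 0, 0, 0, 0, 0], [0, 0, 0, 0, 0, 0], [0, 0, 0, 0, 0, 0], [0, 0, 0, 0, 0, 0], [0, 0, 0, 0, 0, 0], [0, 0, 0, 0, 0, 0]]]' --claw 1 --squeeze 40

```text
time: 13.72
position: [0.52, 0.1105, 0.2644]
tool_rot: [0.02, 1.0, -0.001, -0.0]
ft_force: [-0.7, -6.4, 1.1]
grip_width: 0.0301
grip_force: 40.0
```

```bash
python3 -c "
from rig import *
o=get_obs();print(o['moment'],o['ft_force'],o['q'][5])"
```

```text
[-0.86636931  0.08515879  0.00251866] [-0.65634373 -6.42065868  1.06607106] -1.529803561726333
```

Request:
move_arm --commands '[[[0, -0.015, 0, 0, 0, 0.1], [0, -0.015, 0, 0, 0, 0.2], [0, -0.015, 0, 0, 0, 0.3], [0, -0.015, 0, 0, 0, 0.4], [0, -0.015, 0, 0, 0, 0.5], [0, -0.015, 0, 0, 0, 0.6], [0, -0.015, 0, 0, 0, 0.7], [0, -0.015, 0, 0, 0, 0.8]]]'

```text
time: 14.72
position: [0.52, 0.1103, 0.2644]
tool_rot: [0.409, 0.912, -0.0, 0.0]
ft_force: [0.2, -1.5, 0.7]
grip_width: 0.0303
grip_force: 40.0
```

```bash
python3 -c "
from rig import *
o=get_obs();print(o['moment'],o['ft_force'],o['q'][5],o['joint_torque'][5])"
```

```text
[-0.5019469  -0.03805915  0.088042  ] [ 0.24006531 -1.54568104  0.68190038] -0.7278204292285909 -0.42172567918896675
```

Request:
move_arm --commands '[[[0, 0, 0, 0, 0, 0.1], [0, 0, 0, 0, 0, 0.2], [0, 0, 0, 0, 0, 0.25]]]'

```text
time: 15.1
position: [0.52, 0.1104, 0.2644]
tool_rot: [0.519, 0.855, -0.0, 0.0]
ft_force: [0.1, -2.6, 0.1]
grip_width: 0.0301
grip_force: 40.0
```

```bash
cat > m.py <<'E'
from rig import *
o=get_obs();print(o['time'],o['moment'],o['ft_force'],o['q'][5],o['joint_torque'][5])
E
python3 m.py
```

```text
15.1 [-0.50691484  0.06097714  0.13986616] [ 0.07797611 -2.5731819   0.13311998] -0.4791922345352883 -0.10077842976897955
```

Request:
move_arm --commands '[[[0, 0, 0, 0, 0, 0.08], [0, 0, 0, 0, 0, 0.15], [0, 0, 0, 0, 0, 0.15]]]'

```text
time: 15.48
position: [0.52, 0.1103, 0.2643]
tool_rot: [0.581, 0.814, -0.0, 0.0]
ft_force: [-0.2, -3.8, 0.1]
grip_width: 0.0301
grip_force: 40.0
```

```bash
python3 m.py
```

```text
15.475 [-0.674907    0.03787402 -0.16616678] [-0.17317803 -3.81641995  0.07807477] -0.33128882832921225 -0.0028707232559099793
```

Request:
move_arm --commands '[[[0, 0, 0, 0, 0, 0.06], [0, 0, 0, 0, 0, 0.12], [0, 0, 0, 0, 0, 0.18]]]'

```text
time: 15.85
position: [0.52, 0.1104, 0.2644]
tool_rot: [0.652, 0.758, -0.0, 0.0]
ft_force: [0.2, -3.4, -0.4]
grip_width: 0.0301
grip_force: 40.0
```

```bash
python3 m.py
```

```text
15.85 [-0.61446971 -0.01009812  0.09061497] [ 0.22138818 -3.37988619 -0.38610522] -0.1504909985290642 -0.2140849968418479
```

Still plain drag at 0.09 N m after 1.38 rad, so I'll keep the same steps.

Request:
move_arm --commands '[[[0, 0, 0, 0, 0, 0.06], [0, 0, 0, 0, 0, 0.12], [0, 0, 0, 0, 0, 0.18]]]'

```text
time: 16.23
position: [0.5201, 0.1104, 0.2644]
tool_rot: [0.718, 0.696, -0.0, 0.0]
ft_force: [0.2, -3.5, -0.2]
grip_width: 0.03
grip_force: 40.0
```

```bash
python3 m.py
```

```text
16.225 [-0.69228314  0.02230023  0.13621845] [ 0.22662098 -3.47231376 -0.18200364] 0.02951015866191779 -0.21402237005531788
```

Request:
move_arm --commands '[[[0, 0, 0, 0, 0, 0.06], [0, 0, 0, 0, 0, 0.12], [0, 0, 0, 0, 0, 0.18]]]'

```text
time: 16.6
position: [0.5201, 0.1104, 0.2644]
tool_rot: [0.777, 0.629, -0.0, 0.0]
ft_force: [-0.4, -4.2, 0.1]
grip_width: 0.0302
grip_force: 40.0
```

```bash
python3 m.py
```

```text
16.6 [-0.6692418   0.0963193   0.11819152] [-0.35067989 -4.15468226  0.07524068] 0.20948942707625862 -0.21388570312410593
```

Request:
move_arm --commands '[[[0, 0, 0, 0, 0, 0.06], [0, 0, 0, 0, 0, 0.12], [0, 0, 0, 0, 0, 0.18]]]'

```text
time: 16.98
position: [0.5201, 0.1103, 0.2644]
tool_rot: [0.831, 0.557, -0.0, 0.0]
ft_force: [0.7, -3.4, -0.2]
grip_width: 0.0302
grip_force: 40.0
```

```bash
python3 m.py
```

```text
16.975 [-0.70432151  0.04972585  0.08250524] [ 0.71265205 -3.40830373 -0.17299972] 0.3895261151072364 -0.21383500657975674
```

Request:
move_arm --commands '[[[0, 0, 0, 0, 0, 0.06], [0, 0, 0, 0, 0, 0.12], [0, 0, 0, 0, 0, 0.18]]]'

```text
time: 17.35
position: [0.5201, 0.1103, 0.2644]
tool_rot: [0.877, 0.48, 0.0, 0.0]
ft_force: [-0.1, -3.7, 0.4]
grip_width: 0.0302
grip_force: 40.0
```

```bash
python3 m.py
```

```text
17.35 [-0.72757423  0.05737284  0.16204338] [-0.11626889 -3.74690834  0.39849121] 0.5694185693625536 -0.1728052692487836
```

Request:
move_arm --commands '[[[0, 0, 0, 0, 0, 0.06], [0, 0, 0, 0, 0, 0.12]]]'

```text
time: 17.6
position: [0.5201, 0.1104, 0.2645]
tool_rot: [0.904, 0.427, 0.0, 0.0]
ft_force: [-0.2, -3.7, 0.5]
grip_width: 0.0302
grip_force: 40.0
```

```bash
python3 m.py
```

```text
17.6 [-0.67652812  0.08931942  0.27028782] [-0.20814288 -3.65400882  0.53465186] 0.6889776180430274 -0.0328254047781229
```

The torque has clearly risen, by about 0.17 N m above the drag, so I'm stopping here and releasing.

Request:
move_arm --commands '[[[0, 0, 0, 0, 0, 0], [0, 0, 0, 0, 0, 0]]]'

```text
time: 17.85
position: [0.5201, 0.1104, 0.2645]
tool_rot: [0.904, 0.427, 0.0, 0.0]
ft_force: [-0.4, -3.5, 1.1]
grip_width: 0.0298
grip_force: 40.0
```

```bash
python3 m.py
```

```text
17.85 [-0.93002042  0.07490364  0.09799472] [-0.35393512 -3.48012211  1.13217008] 0.6877500165422988 0.13397034723311663
```

Request:
move_arm --commands '[[[0, 0, 0, 0, 0, 0], [0, 0, 0, 0, 0, 0], [0, 0, 0, 0, 0, 0], [0, 0, 0, 0, 0, 0], [0, 0, 0, 0, 0, 0], [0, 0, 0, 0, 0, 0], [0, 0, 0, 0, 0, 0], [0, 0, 0, 0, 0, 0]]]' --claw -1

```text
time: 18.85
position: [0.52, 0.1106, 0.2644]
tool_rot: [0.905, 0.426, -0.0, -0.0]
ft_force: [0.9, 1.0, -1.2]
grip_width: 0.0866
grip_force: 0.0
```

Request:
move_arm --commands '[[[0, 0, -1, 0, 0, 0], [0, 0, -2, 0, 0, 0], [0, 0, -2.5, 0, 0, 0], [0, 0, -2.5, 0, 0, 0], [0, 0, -2.5, 0, 0, 0]]]'

```text
time: 19.48
position: [0.5195, 0.1105, 0.3635]
tool_rot: [0.905, 0.426, -0.001, -0.0]
ft_force: [-0.3, 1.0, -0.3]
grip_width: 0.0876
grip_force: 0.0
```

Run:
```python
from rig import *
from h import *
o=get_obs();print(o["position"],go(.519,.0477,.3508,-1,o))
c=camera("wrist");cv2.imwrite("pics/wrist5.png",c["pixels"])
```

```text
[0.5195061  0.11054465 0.36350439] [-1.219, 0.991, 0.318, -0.002, 0.001, -0.673]
```

View pics/wrist5.png

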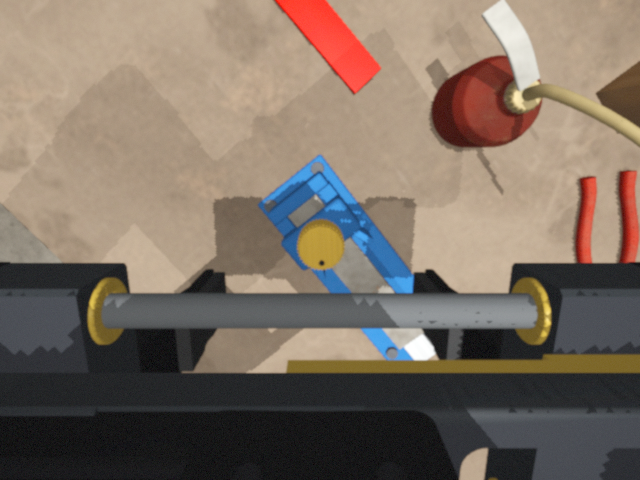

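The head's dot has moved round clockwise to (321,263), so the screw turned with the gripper. The bar still reaches the stop at (305,208), and the oil can and pliers haven't moved.

```bash
python3 -c "
from rig import *
print(hand_in())"
```

```text
the job is handed in; nothing more can be done
None
```

The job is handed in: the bar is on the rail against the end stop and clamped. I tightened the thumbscrew until the torque rose about 0.17 N m above its normal drag, then released it. The pad force itself wasn't measured. The pliers and oil can were left where they were, and the arm finished clear at about 20 s.

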